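# Unsnap the cover of a control-board enclosure

### The job

Open the grey enclosure so that its circuit board can be serviced: squeeze the orange snap tab gently inward against the finger rest on the cover, only as hard as it takes to free the catch, and swing that end of the cover up. Then draw the cover off its lugs at the other end, without prying or forcing anything, and lay it right side up in the middle of the blue mat, set down and not dropped. Leave the tools and supplies lying round about where they are.

Things in the scene. Friction and masses are not known exactly. Their poses are not given: they have to be found in the camera images.
- enclosure: Light grey plastic housing screwed to a 170x132x4 mm steel plate; fixed. Origin on the worktop under its centre, z up; its -x end is the tab end, +x the lug end. Housing 132 mm (x) by 90 mm (y), walls 4 mm, rim 50 mm above the worktop. The top 6 mm of the tab end wall is the catch; the top 6 mm of the lug end wall is the lip that the lugs hook under.
- cover_mid (a point): Middle of the darker grey cover plate, half-way through its 4 mm; its top is 54 mm above the worktop. Axes as the enclosure's. Plate 130x88 mm (x, y), about 1.5 mm play. Lugs, skirt and barb reach up to 12 mm below the plate; laid right side up it stands level on them, this point 14 mm above what it stands on. Cover with tab 0.11 to 0.18 kg.
- finger_rest (a point): Finger rest, a grey upright rib on the cover 6 mm thick (x), 34 mm wide (y), rising 18 mm above the plate's top: the point is the middle of its flat ridged face, which looks to +x, away from the tab, 10 mm above the plate's top. One finger goes on this face, the other on the outer (-x) side of the tab, fingertips just above the plate's top; the plate behind the rib is free.
- tab_pad (a point): Where the outer (-x) line of the orange tab's half-round thumb pad (radius 7 mm, 18 mm high) was moulded, 10 mm above the plate, 37 mm from the rest's face; use has bent the pad up to 3 mm in or out of it. Springy arm, rooted 34 mm to -y; pressed to +x it yields 1 mm per 2.4 N. Its barb, 2 to 4 mm under the catch, is free at 6 to 12 N of squeeze; 13 to 15 N frees any and carries the cover. Over 18 N breaks it.
- cover_tab_end (a point): Point on the cover plate 62 mm to -x and 33 mm to +y of cover_mid. With the tab kept squeezed this end swings up, the cover turning about the plate's end at the lugs (65 mm to +x of cover_mid), the gripper turning with it.
- cover_lug_end (a point): Point on the cover plate at the lug end, 62 mm to +x of cover_mid. Two lugs there hook about 4 mm under the lip. With the tab end swung up about 0.2 rad (25 mm), drawing the cover 8 to 10 mm toward the tab end unhooks them; then it lifts off.
- mat: Blue anti-static mat lying flat, 190x150x2.5 mm, fixed. Origin at its centre, on the worktop; its top is 2.5 mm above the worktop.
- solder_sucker: Dark ribbed solder sucker, 20x157x20 mm, a bystander; origin at the centre of its underside; not to be moved.
- vinyl_tape: Roll of black vinyl tape, 66 mm across, 18 mm high, a bystander; origin at the centre of its underside; not to be moved.
- flux_tin: Round yellow tin, 52 mm across, 24 mm high, a bystander; origin at the centre of its underside; not to be moved.
- marker_pen: White and blue marker pen, 16x126x16 mm, a bystander; origin at the centre of its underside; not to be moved.
- side_cutters: Side cutters with red grips, 49x133x12 mm, a bystander; origin at the centre of its underside; not to be moved.

How it is judged:
By the outcome, as a careful person would: the job done as asked, in the order asked, and still so for the second after the job is handed in, with the robot touching nothing.
It also fails if it takes over 51 s, if anything falls off the work surface, if the arm or the gripper's body presses on something with over 40 N, if the wrist force passes 120 N, or if a joint passes its speed limit or range.

### The arm

A 6-joint arm with a two-finger parallel gripper is mounted at the origin on a cart in front of the work surface, level with it; the furniture and walls round the work are solid. World frame = base frame: x ahead of the robot, y to its left, z up, the work surface at z = 0. Lengths are in m, angles in rad, forces in N, time in s.
With the tool pointing down it reaches from about 0.35 to 0.975 m from the base axis. Payload 7.1 kg.
Tool frame: the origin (TCP) lies midway between the tips of the shut fingers; the grasp point (between the pads) lies 19 mm behind it; z points along the fingers, y is the line along which they close (so a half turn about z gives the same grasp; the last joint's range is limited). The gripper opens to 88 mm and grips with 3 to 60 N. Pads are 20 mm wide; open, the fingers measure 115 mm over their backs; the gripper's body (75 mm by 178 mm) begins 61 mm behind the grasp point.
Start: joints at [1.133, 0.423, 1.63, -0, 1.089, -0.019], TCP at [0.254, 0.571, 0.223] pointing down, gripper open.
Joint ranges: [-3, 3], [-0.9, 2.11], [0.09, 2.58], [-1.31, 4.45], [0.11, 2.69], [-2.54, 2.54]. Speed limits (rad/s): [2.39, 2.39, 3.01, 3.14, 3.14, 3.14].

### API

Orientations are given as a unit quaternion [w, x, y, z].
In Python, from station import move_pose, movel, movej, command_gripper, wait, inverse_kinematics, read_camera, camera_info, MotionError, job_done, get_time, get_joint_pos, get_qvel, get_effort, get_tcp_pos, get_ee_rot, get_ft_force, get_ft_torque, get_grip_width, get_finger_force gives the robot as it stands. Calls block until the motion is done:
- move_pose(position, orientation): joint-space move of the TCP to a pose.
- movel(position, frame=None, v=0.15, until_force=None): straight line of the TCP; frame=None keeps the orientation; v is the mean speed in m/s. With until_force (N) it stops when the force on the tool has changed by that much, and returns True; else False.
- movej(angles): joint-space move.
- command_gripper(opening): opening from 0.0 (shut) to 1.0 (fully open); the grip force is fixed at half the most; returns when the fingers have stopped.
- wait(seconds).
- inverse_kinematics(position, orientation): joint angles nearest the present ones, or None.
- read_camera(name): name is "scene" or "top" or "wrist"; returns the picture (400x640x3 uint8, red, green, blue); there is no depth.
- camera_info(name): a dict with "intrinsics" (3x3 intrinsics, pixels), "T" (4x4, takes a point from camera to world coordinates); the wrist camera has in their place "tool_from_camera" (4x4, takes a point from camera to tool coordinates, whose origin is the TCP and whose axes are the flange's). Camera axes: x right, y up, looking along -z (the intrinsics and any distortion apply to the point x, -y, -z); pixel columns grow to the right and rows downward; lengths in m; the calibration is good to about 2 mm. The wrist camera is an equidistant fisheye: a pixel r from the principal point sees the ray r / f radians off the axis. A picture is of the moment at which its call begins: read the wrist's pose just before it. camera_info takes no time and is no camera call.
A pose or a line that the arm cannot do raises MotionError and nothing moves.
- job_done(): hands the job in; it is judged then, once.
Readings, each from a call of its own:
- get_time(): time.
- get_joint_pos(): joint angles.
- get_qvel(): joint speeds.
- get_effort(): joint torques, N m.
- get_tcp_pos(): TCP position.
- get_ee_rot(): TCP orientation.
- get_ft_force(): force on the tool from outside, world axes, zero at the start.
- get_ft_torque(): the same for the moment, N m.
- get_grip_width(): opening from 0.0 (shut) to 1.0 (fully open).
- get_finger_force(): force on a finger pad.
Only numpy, scipy, OpenCV 4.12 (cv2) and the standard library are available. Lean on these libraries where they do the work, as an engineer would, in place of code of your own. Each camera call takes 0.05 s, during which the arm holds its last target. There are 200 camera calls.

## Working session

There is one attempt and no reset: what is moved stays moved. The work goes in short steps, each a Python script; the robot and the scene stay as the last script left them, time stands still between calls to the robot, and variables do not carry over. Pictures are saved under pics/ and viewed, at most 12 in all, crops included, and the job is handed in when it is done.

```bash
ls; mkdir -p pics; python3 - <<'E'
from station import *
import cv2
for n in("top","scene"):
    i=read_camera(n); cv2.imwrite(f"pics/{n}0.png",i[:,:,::-1]); c=camera_info(n); print(n,c)
print(camera_info("wrist"),get_time(),get_ee_rot())
E
```

```text
pics
top {'intrinsics': array([[364.30589758,   0.        , 324.64547037],
       [  0.        , 364.30589758, 192.84893488],
       [  0.        ,   0.        ,   1.        ]]), 'T': array([[-0.0189086 ,  0.99069246, -0.13479957,  0.42849365],
       [-0.99981048, -0.01936043, -0.00204168, -0.01533431],
       [-0.00463246,  0.13473542,  0.99087078,  0.96119628],
       [ 0.        ,  0.        ,  0.        ,  1.        ]])}
scene {'intrinsics': array([[395.52652295,   0.        , 319.46803356],
       [  0.        , 395.52652295, 202.95223372],
       [  0.        ,   0.        ,   1.        ]]), 'T': array([[ 0.65104781,  0.49120648, -0.5786648 , -0.02850452],
       [-0.758983  ,  0.43036319, -0.48860243, -0.49393972],
       [ 0.00903135,  0.75730028,  0.65300438,  0.73524975],
       [ 0.        ,  0.        ,  0.        ,  1.        ]])}
{'intrinsics': array([[309.70691629,   0.        , 323.13041918],
       [  0.        , 309.70691629, 201.4393424 ],
       [  0.        ,   0.        ,   1.        ]]), 'tool_from_camera': array([[ 1.14895186e-04,  9.70287344e-01,  2.41955484e-01,
         6.62322735e-02],
       [ 9.99999855e-01, -2.38688455e-04,  4.82325160e-04,
         3.84714149e-05],
       [ 5.25745980e-04,  2.41955393e-01, -9.70287231e-01,
        -1.61877826e-01],
       [ 0.00000000e+00,  0.00000000e+00,  0.00000000e+00,
         1.00000000e+00]])} 0.1 [-1.54886095e-04  2.07880421e-01  9.78153998e-01 -6.80822000e-04]
```

View pics/top0.png

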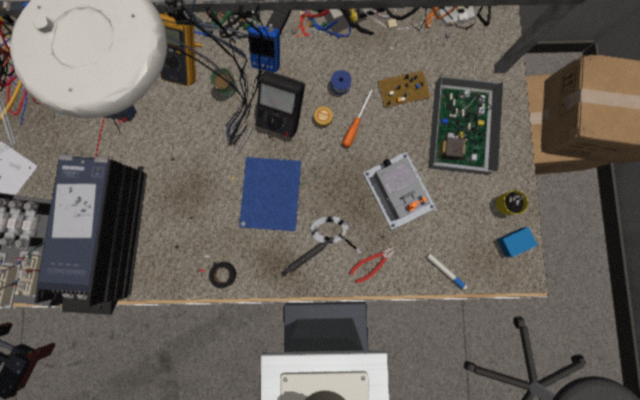

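View pics/scene0.png

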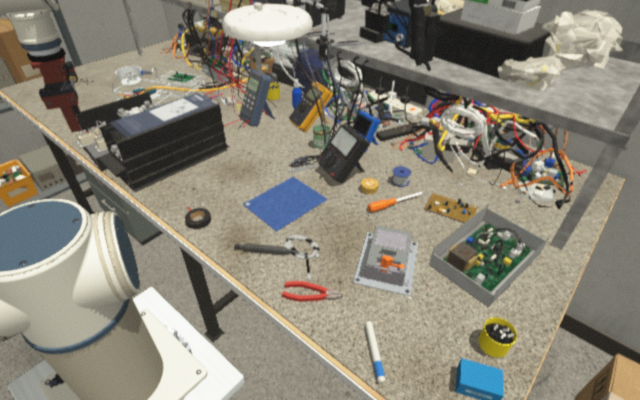

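```bash
cat > h.py <<'E'
import numpy as np, cv2
from scipy.spatial.transform import Rotation as R
from station import *
def rot(q): return R.from_quat(np.roll(q,-1))
def quat(r): return np.roll(r.as_quat(),1)
def ray(name,uv,Tw=None):
    """origin and unit directions (world) of pixels"""
    uv=np.atleast_2d(np.float64(uv)); c=camera_info(name); K=c["intrinsics"]
    n=(uv-K[:2,2])/K[0,0]
    if name=="wrist":
        th=np.linalg.norm(n,axis=1,keepdims=True); s=np.sinc(th/np.pi)
        d=np.c_[n*s,np.cos(th)]; T=Tw@c["tool_from_camera"]
    else: d=np.c_[n,np.ones(len(n))]; T=c["T"]
    d=d*[1,-1,-1]; d=d@T[:3,:3].T
    return T[:3,3],d/np.linalg.norm(d,axis=1,keepdims=True)
def onz(name,uv,z,Tw=None):
    o,d=ray(name,uv,Tw); return o+d*((z-o[2])/d[:,2])[:,None]
def tool():
    T=np.eye(4); T[:3,:3]=rot(get_ee_rot()).as_matrix(); T[:3,3]=get_tcp_pos(); return T
def down(yaw):
    "tool z down, tool y along world yaw direction"
    y=np.array([np.cos(yaw),np.sin(yaw),0]); z=np.array([0,0,-1.]); x=np.cross(y,z)
    return R.from_matrix(np.c_[x,y,z])
E
python3 - <<'E'
from h import *
i=cv2.imread("pics/top0.png"); h=cv2.cvtColor(i,cv2.COLOR_BGR2HSV)
def big(m,roi):
    x0,y0,x1,y1=roi; k=np.zeros_like(m); k[y0:y1,x0:x1]=m[y0:y1,x0:x1]
    c=max(cv2.findContours(k,0,2)[0],key=cv2.contourArea); return cv2.minAreaRect(c),cv2.contourArea(c)
m,_=big(cv2.inRange(h,(105,120,40),(125,255,255)),(225,145,315,240))
b=cv2.boxPoints(m); P=onz("top",b,.0025); print("mat",P[:,:2].mean(0),P[:,:2].tolist(),np.linalg.norm(np.diff(P,axis=0),axis=1))
o,a=big(cv2.inRange(h,(3,120,120),(20,255,255)),(380,180,440,225)); p=onz("top",o[0],.06)[0]; print("tab",o,a,p)
q=onz("top",[(364,170),(402,153),(436,210),(395,227)],.004); print("plate",q.mean(0),q.tolist())
ex=q[[0,1]].mean(0)-q[[2,3]].mean(0); yaw=np.arctan2(ex[1],ex[0]); c=q.mean(0); print("yaw",yaw)
for s in(0,np.pi):
  r=down(yaw+s); print(s,inverse_kinematics([c[0],c[1],.06],quat(r)),r.as_matrix()[:,0])
E
```

```text
mat [0.56081116 0.13213224] [[0.47607311087032717, 0.21186122607685046], [0.6610117539051782, 0.1982616828787771], [0.6451238773514748, 0.05055091834415627], [0.4610358784249129, 0.06785513702272036]] [0.18543799 0.14856276 0.18489951]
tab ((416.5500793457031, 202.85000610351562), (6.0715718269348145, 20.55480194091797), 55.304847717285156) 55.5 [ 0.52156261 -0.24128288  0.06      ]
plate [ 0.56337019 -0.21104462  0.004     ] [[0.6182853233389234, -0.1197074733740706, 0.0040000000000000036], [0.6627678574497172, -0.2233745415355992, 0.0040000000000000036], [0.5074550612548683, -0.30542825873135504, 0.0040000000000000036], [0.464972512582531, -0.19566819664343307, 0.0040000000000000036]]
yaw 0.47319665701433733
0 [-3.78211291e-01  6.10214435e-01  1.76910126e+00 -4.44089210e-16
  7.62276961e-01 -8.51407948e-01] [-0.455734    0.89011601  0.        ]
3.141592653589793 [-3.78211291e-01  6.10214435e-01  1.76910126e+00 -4.44089210e-16
  7.62276961e-01  2.29018471e+00] [ 0.455734   -0.89011601  0.        ]
```

```bash
python3 - <<'E'
from h import *
move_pose([.545,-.222,.19],quat(down(.473))); wait(.3)
T=tool(); i=read_camera("wrist"); np.save("T1.npy",T); cv2.imwrite("pics/w1.png",i[:,:,::-1]); print(T.round(4).tolist(),get_time(),get_ft_force())
E
```

```text
[[-0.456, 0.89, -0.0, 0.5451], [0.89, 0.456, -0.0, -0.2217], [0.0, -0.0, -1.0, 0.19], [0.0, 0.0, 0.0, 1.0]] 3.4167 [-0.63781678  0.05530802 -0.32337416]
```

View pics/w1.png

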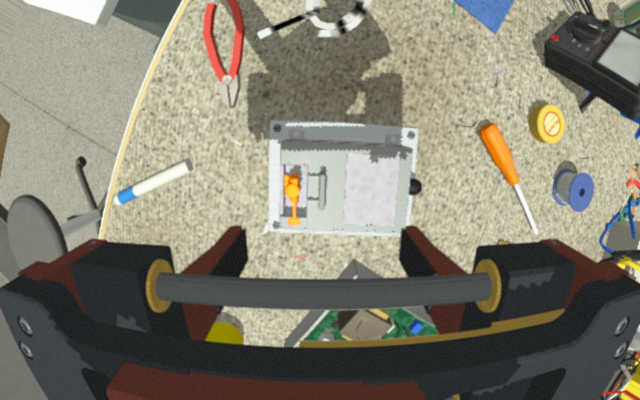

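```bash
python3 - <<'E'
import cv2
i=cv2.imread("pics/w1.png")[110:245,255:430]; cv2.imwrite("pics/w1c.png",cv2.resize(i,None,fx=4.4,fy=4.4,interpolation=cv2.INTER_CUBIC))
E
```

```text
(no output)
```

View pics/w1c.png

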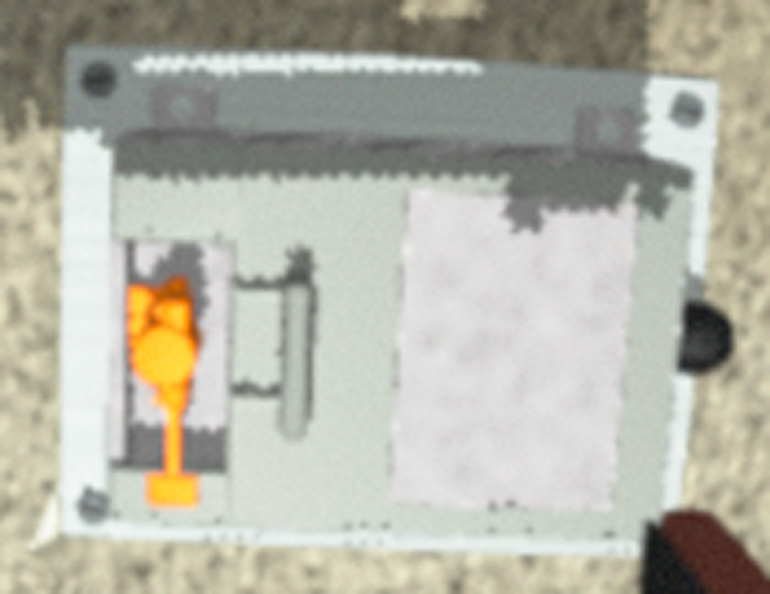

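```bash
python3 - <<'E'
from h import *
T=np.load("T1.npy"); f=lambda p,z: onz("wrist",np.array(p)/4.4+[255-.4,110-.4],z,T)
s=f([(98,80),(687,109),(93,503)],.006)
d=s[1]-s[0]; e=s[0]-s[2]; print("screws",s.tolist(),np.linalg.norm(d),np.linalg.norm(e),"yaws",np.arctan2(d[1],d[0]),np.arctan2(e[1],e[0])-np.pi/2)
print("centre from screws",s[[1,2]].mean(0))
pl=f([(65,48),(717,82),(62,533)],.004); print("plate corners ctr",pl[[1,2]].mean(0),np.linalg.norm(pl[1]-pl[0]),np.linalg.norm(pl[0]-pl[2]),"yaw",np.arctan2(*(pl[1]-pl[0])[[1,0]]))
yaw=np.arctan2(d[1],d[0])
c=s[[1,2]].mean(0)[:2]
E=np.array([[np.cos(yaw),np.sin(yaw)],[-np.sin(yaw),np.cos(yaw)]])
enc=lambda p:((p[:,:2]-c)@E.T*1000).round(1)
print("pad circle L,C,R,T,B",enc(f([(130,357),(163,357),(197,357),(163,325),(163,390)],.073)).tolist())
print("rib top: left,right edge, bottom",enc(f([(283,400),(305,400),(295,438)],.072)).tolist(), "right side face", enc(f([(313,350)],.06)).tolist())
print("cover: TL,left bottom,right", enc(f([(113,180),(110,518),(692,200)],.054)).tolist())
# scene cross-check of the tab
i=cv2.imread("pics/scene0.png"); h=cv2.cvtColor(i,cv2.COLOR_BGR2HSV); m=cv2.inRange(h,(3,150,150),(20,255,255)); m[:240]=0;m[285:]=0;m[:,:370]=0;m[:,420:]=0
v,u=np.nonzero(m); print(u.min(),u.max(),v.min(),v.max(),"scene tab",enc(onz("scene",[[u.mean(),v.mean()]],.064)))
E
```

```text
screws [[0.46947485525537636, -0.18816332797118837, 0.006000000000000005], [0.6067836479870863, -0.1244560090751709, 0.006000000000000005], [0.5165120898507591, -0.2899419955258681, 0.006000000000000005]] 0.1513681837188996 0.112122248495056 yaws 0.4344114055068475 0.43291361312782817
centre from screws [ 0.56164787 -0.207199    0.006     ]
plate corners ctr [ 0.56178933 -0.20822843  0.004     ] 0.16879169705692612 0.1299595665902191 yaw 0.43223888279070793
pad circle L,C,R,T,B [[-57.9, -1.0], [-50.9, -0.7], [-43.7, -0.4], [-51.0, 6.1], [-50.8, -7.8]]
rib top: left,right edge, bottom [[-25.4, -9.3], [-20.7, -9.1], [-22.5, -17.5]] right side face [[-19.3, -0.7]]
cover: TL,left bottom,right [[-64.6, 34.6], [-64.6, -43.5], [64.6, 36.2]]
381 403 256 267 scene tab [[-54.9  -8. ]]
```

```bash
cat >> h.py <<'E'
YAW=.4335; C=np.array([.5617,-.2077]); EX=np.array([np.cos(YAW),np.sin(YAW),0]); EY=np.array([-np.sin(YAW),np.cos(YAW),0])
def W(x,y,z): return np.r_[C,0]+EX*x+EY*y+[0,0,z]
Q0=quat(down(YAW))
E
python3 - <<'E'
from h import *
command_gripper(.68)
move_pose(W(-.0395,-.0005,.11),Q0)
print("hit",movel(W(-.0395,-.0005,.057),v=.08,until_force=4))
t=get_time(); command_gripper(.477); print("t",get_time()-t,"w",get_grip_width()*88, get_finger_force(),get_ft_force(),get_tcp_pos(),W(-.0395,-.0005,.057),get_time())
T=tool(); i=read_camera("wrist"); cv2.imwrite("pics/w2.png",i[100:400,150:550,::-1])
E
```

```text
hit False
t 0.5 w 42.42229545441674 0.0 [-0.80782926  0.97309782 -0.0964935 ] [ 0.52610466 -0.22476026  0.05713955] [ 0.52606373 -0.22474571  0.057     ] 5.7833
```

View pics/w2.png

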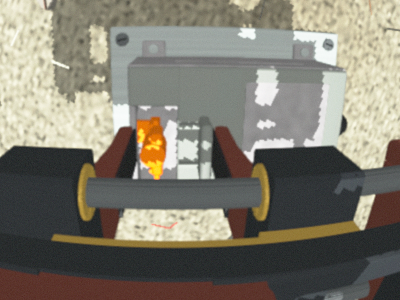

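```bash
python3 - <<'E'
from h import *
f0=get_ft_force(); w=41.; x=-.0395
for k in range(30):
    command_gripper(w/88); 
    F=get_finger_force(); n=(get_ft_force()-f0)@EX
    print(round(w,2),round(get_grip_width()*88,2),"F",round(F,2),"net",round(n,2),"x",round(x*1e3,2),round(get_time(),2))
    if F>3.5 or abs(n)>4: break
    w-=.6
E
```

```text
41.0 41.11 F 0.0 net 0.7 x -39.5 6.06
40.4 40.3 F 0.0 net 1.18 x -39.5 6.28
39.8 39.98 F 0.21 net 0.63 x -39.5 6.49
39.2 39.32 F 0.22 net 1.69 x -39.5 6.71
38.6 38.49 F 0.21 net 1.29 x -39.5 6.92
38.0 38.32 F 0.22 net 0.34 x -39.5 7.14
37.4 37.16 F 1.28 net 2.3 x -39.5 7.36
36.8 36.75 F 2.77 net 1.26 x -39.5 7.58
36.2 36.46 F 4.69 net 2.42 x -39.5 7.79
```

```bash
python3 - <<'E'
from h import *
f0=np.array([-.81,.97,-.10]); w=36.2; x=-.0395
for k in range(20):
    F=get_finger_force()
    dw=.5 if F<11.5 else .2
    w-=dw; x+=dw/2000
    movel(W(x,-.0005,.057),v=.01); command_gripper(w/88); 
    F=get_finger_force(); n=(get_ft_force()-f0)@EX
    print(round(w,2),round(get_grip_width()*88,2),"F",round(F,2),"net",round(n,2),"x",round(x*1e3,2),round(get_time(),2))
    if F>13.4 or abs(n)>8: break
    if abs(n)>3: x+=np.sign(n)*.0003
wait(.2); print(get_finger_force())
E
```

```text
35.7 35.65 F 6.13 net 2.6 x -39.25 8.26
35.2 35.29 F 7.17 net 2.91 x -39.0 8.72
34.7 34.82 F 8.35 net 2.56 x -38.75 9.19
34.2 34.35 F 9.55 net 2.95 x -38.5 9.66
33.7 33.9 F 10.73 net 3.45 x -38.25 10.12
33.2 33.33 F 10.99 net 2.66 x -37.7 10.59
32.7 33.14 F 11.69 net 2.02 x -37.45 11.06
32.5 32.63 F 12.02 net 1.39 x -37.35 11.53
32.3 32.83 F 12.4 net 0.64 x -37.25 11.99
32.1 32.51 F 12.83 net 1.5 x -37.15 12.46
31.9 32.21 F 13.27 net 1.23 x -37.05 12.93
31.7 31.66 F 13.71 net 1.31 x -36.95 13.39
13.781196177005768
```

```bash
cat >> h.py <<'E'
def tilt(p0,th,px=.065,pz=.050):
    "pose p0 (level, world) turned by th about the lug end of the plate"
    P=W(px,0,pz); r=R.from_rotvec(EY*th); return P+r.apply(p0-P), quat(r*rot(Q0))
E
python3 - <<'E'
from h import *
f0=np.array([-.81,.97,-.10]); p0=W(-.03695,-.0005,.057)
print(inverse_kinematics(*tilt(p0,.22)))
for th in np.arange(.02,.221,.02):
    p,q=tilt(p0,th); movel(p,q,v=.03); f=get_ft_force()-f0
    print(round(th,3),"F",round(get_finger_force(),2),"x,z",round(f@EX,2),round(f[2],2),"w",round(get_grip_width()*88,2),round(get_time(),2))
    if np.linalg.norm(f)>9 or not 10<get_finger_force()<16.5: print("STOP");break
i=read_camera("wrist"); cv2.imwrite("pics/w3.png",i[60:400,150:550,::-1])
i=read_camera("scene"); cv2.imwrite("pics/s3.png",cv2.resize(i[170:340,260:500,::-1],None,fx=3,fy=3))
E
```

```text
[-0.33450169  0.61739161  1.71358399 -0.18382524  0.97799877 -0.65231497]
0.02 F 13.46 x,z 2.28 -0.04 w 31.5 13.84
0.04 F 13.24 x,z 0.78 -1.35 w 31.74 14.09
0.06 F 12.42 x,z 2.3 -1.09 w 31.79 14.34
0.08 F 12.44 x,z 1.94 -0.93 w 31.69 14.59
0.1 F 12.69 x,z 0.07 -0.92 w 32.07 14.84
0.12 F 12.71 x,z 1.09 -1.8 w 32.0 15.09
0.14 F 12.72 x,z 0.29 -0.94 w 31.92 15.34
0.16 F 12.74 x,z 0.17 -0.72 w 31.99 15.59
0.18 F 12.75 x,z 0.05 -0.75 w 32.28 15.84
0.2 F 12.77 x,z -0.21 -1.81 w 32.0 16.09
0.22 F 12.78 x,z -0.12 -1.61 w 31.75 16.34
```

View pics/s3.png

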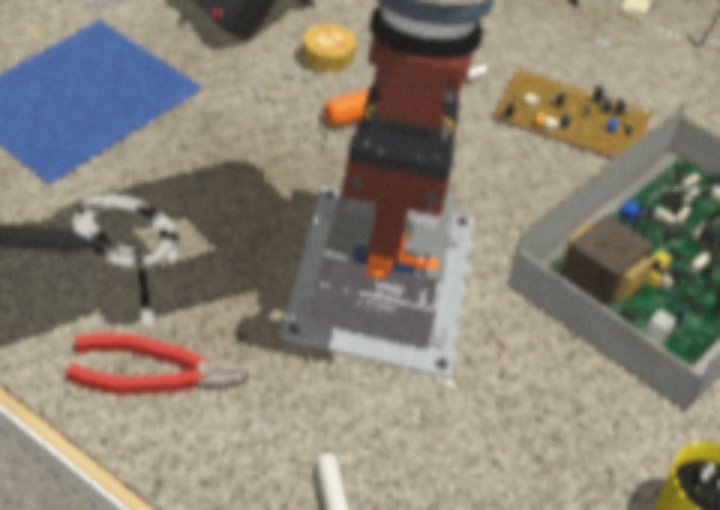

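View pics/w3.png

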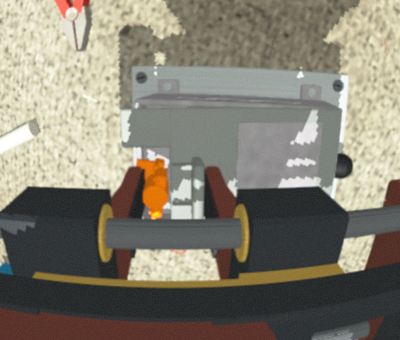

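```bash
python3 - <<'E'
from h import *
f0=np.array([-.81,.97,-.10])
for w in(31.5,31.3): 
    command_gripper(w/88); print(w,get_finger_force())
    if get_finger_force()>13.5: break
p,q=tilt(W(-.03695,-.0005,.057),.22); ok=True
for d in np.arange(.0015,.0106,.0015):
    movel(p-EX*d,q,v=.02); f=get_ft_force()-f0
    print("draw",round(d*1e3,1),"F",round(get_finger_force(),2),"x,z",round(f@EX,2),round(f[2],2))
    if np.linalg.norm(f)>8: print("STOP");ok=False;break
if ok:
  for z in(.003,.006,.01,.015,.025):
    movel(p-EX*.0105+[0,0,z],q,v=.03); f=get_ft_force()-f0
    print("lift",z,"F",round(get_finger_force(),2),"x,z",round(f@EX,2),round(f[2],2),get_time())
    if np.linalg.norm(f)>8: print("STOP");break
i=read_camera("wrist"); cv2.imwrite("pics/w4.png",i[60:400,150:550,::-1])
E
```

```text
31.5 13.256067037582397
31.3 13.670961856842041
draw 1.5 F 13.67 x,z -0.81 -1.45
draw 3.0 F 13.67 x,z 1.12 -1.48
draw 4.5 F 13.67 x,z -0.22 -1.01
draw 6.0 F 13.67 x,z 0.67 -1.16
draw 7.5 F 13.67 x,z 0.05 -1.74
draw 9.0 F 13.67 x,z 0.29 -0.89
draw 10.5 F 13.67 x,z 0.5 -0.99
lift 0.003 F 13.66 x,z 0.2 -1.42 18.875
lift 0.006 F 13.65 x,z 0.6 -0.32 19.125
lift 0.01 F 13.65 x,z 0.9 -1.04 19.4083
lift 0.015 F 13.65 x,z -0.01 -1.15 19.725
lift 0.025 F 13.65 x,z -0.13 -0.66 20.2083
```

View pics/w4.png

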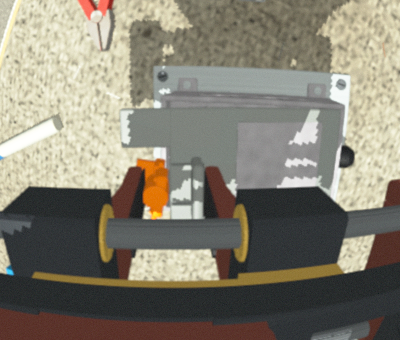

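```bash
python3 - <<'E'
from h import *
p,q=tilt(W(-.03695,-.0005,.057),.22)
movel(p-EX*.0105+[0,0,.1],q,v=.1)
ym=-.09; e=np.array([np.cos(ym),np.sin(ym),0]); M=np.array([.561,.132,0]); Q=quat(down(ym)); t=M-e*.036
a=get_tcp_pos(); movel([.5*a[0]+.5*t[0],.5*a[1]+.5*t[1],.16],quat(down((YAW+ym)/2)),v=.12)
movel(t+[0,0,.13],Q,v=.12); print(get_time(),get_finger_force())
movel(t+[0,0,.05],v=.08); wait(.3); print(get_time(),get_finger_force(),get_ft_force())
i=read_camera("wrist"); cv2.imwrite("pics/w5.png",i[:,:,::-1])
i=read_camera("top"); cv2.imwrite("pics/t5.png",i[:,:,::-1])
E
```

```text
24.5 13.570128232240677
25.95 13.568861335515976 [ 0.43818783  0.54704413 -0.14952293]
```

View pics/w5.png

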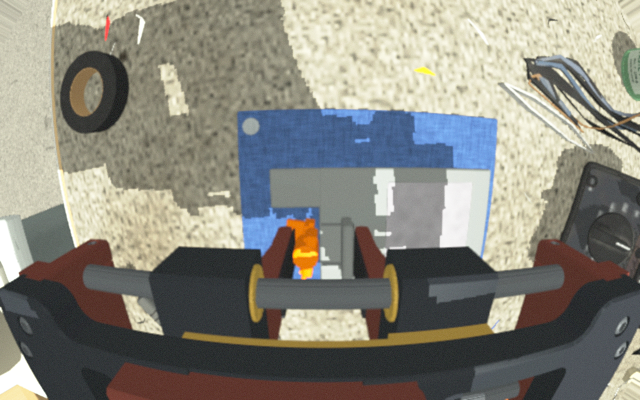

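```bash
python3 - <<'E'
from h import *
T=tool(); m=onz("wrist",[(239,113),(496,120)],.0025,T); c=onz("wrist",[(271,171),(490,170)],.047,T)
for n,p,hw in(("mat",m,.075),("cover",c,.044)):
    d=p[1]-p[0]; L=np.linalg.norm(d); d/=L; ctr=p.mean(0)+hw*np.array([d[1],-d[0],0]); print(n,L,np.arctan2(d[1],d[0]),ctr)
print(T[:3,3])
E
```

```text
mat 0.1865165810350944 -0.08887267701539786 [0.56036405 0.13308141 0.0025    ]
cover 0.12765977353614005 -0.0723942295006335 [0.5606635  0.13081845 0.047     ]
[0.52522407 0.13525784 0.05018301]
```

```bash
python3 - <<'E'
from h import *
p=get_tcp_pos()
movel([p[0],p[1],.027],v=.04)
print("hit",movel([p[0],p[1],.0205],v=.01,until_force=2.5),get_tcp_pos(),get_ft_force(),get_finger_force(),get_time())
i=read_camera("wrist"); cv2.imwrite("pics/w6.png",i[100:400,150:550,::-1])
E
```

```text
hit True [0.5251642  0.13524718 0.02096863] [ 0.22276119 -0.02083068  3.23092176] 13.39477613568306 27.3667
```

View pics/w6.png

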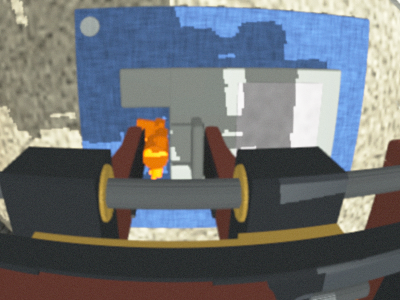

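```bash
python3 - <<'E'
from h import *
p=get_tcp_pos(); ym=-.09; e=np.array([np.cos(ym),np.sin(ym),0])
for k in range(1,6):
    dw=1.5*k; command_gripper((31.3+dw)/88); movel(p-e*dw/2000,v=.02)
print(get_finger_force(),get_ft_force())
command_gripper(.68); print(get_finger_force(),get_ft_force(),get_time())
q=get_tcp_pos(); movel(q+[0,0,.06],v=.06); movel(q+[-.05,0,.17],v=.15); wait(.2)
T=tool(); i=read_camera("wrist"); np.save("T7.npy",T); cv2.imwrite("pics/w7.png",i[:,:,::-1]); print(get_time())
E
```

```text
0.0 [-0.24083466  0.41905474  0.61791754]
0.0 [-0.61086642  0.12222372  0.48440092] 30.4167
32.775
```

View pics/w7.png

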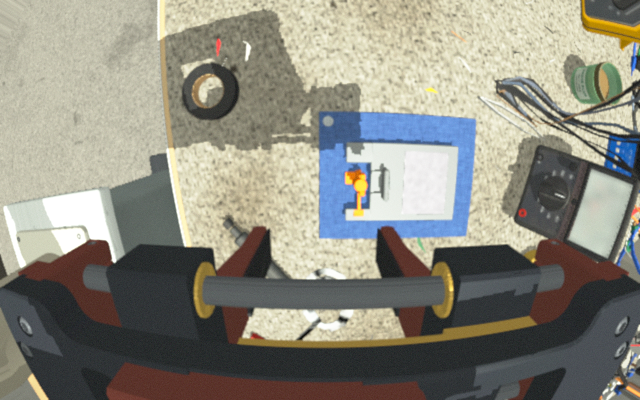

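The picture shows the cover right side up in the middle of the mat: cover x 345–458, y 143–220, mat x 320–475, y 112–238. The tools around it look undisturbed, so I'm handing in.

```bash
python3 -c "
from station import *
print(job_done(),get_time())"
```

```text
the job is handed in; nothing more can be done
the job is handed in; nothing more can be done
```

The cover is off the enclosure and lies right side up in the middle of the blue mat; the tab was squeezed to about 13.8 N at most, nothing was forced, and I handed the job in at about 33 s.

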